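# Open the canted tin and put the sanding block away

## Task

Put the yellow sanding block away in the steel tin that leans on the plywood stand: first lift the tin's loose lid off by its black knob and lay it flat, knob up, on the middle of the round black mat that has no marking gauge on it, then lower the block into the tin and leave it there with the lid off. Set both lid and block down gently rather than letting them drop, and leave the gauge, the pliers and the spirit level where they are.

Things in the scene. Friction and masses are not known exactly. Their poses are not given: they have to be found in the camera images.
- stand: fixed plywood stand, base 190 x 170 mm, at another place and yaw each time; its sloping board carries the tin leaning 32 degrees, roughly towards the robot's right. Origin on the bench under the centre of the tin's bottom; x points to the high side of the slope (the tin leans to -x), z up.
- tin: round steel tin fixed on the stand: outer diameter 152 mm, wall 4 mm (inner diameter 144 mm), 85 mm tall, bottom 5 mm thick (inside depth 80 mm). Origin at the centre of its underside, 60 mm above the bench; its z axis is the tin's own axis, pointing out of the mouth, 32 degrees from vertical; y is level.
- tin_mouth (a point): centre of the tin's mouth, in the plane of the rim, 85 mm along the tin's z axis from its origin.
- lid: loose lid, about 180 g: aluminium disc of 162 mm diameter; below it a plug of 130 mm diameter that sits loosely in the tin's mouth; on top a black round knob of 30 mm diameter. Origin at the centre of the plug's underside, z up through the knob: plug z = 0 to 8 mm, disc 8 to 14, knob 14 to 52. Starts on the tin's rim, tilted with it; laid flat it stands on the plug.
- lid_knob (a point): middle of the lid's knob, on the lid's axis, 36 mm above the lid's origin: the point to grip.
- mat_a: one of two alike fixed round black rubber mats, 184 mm diameter, 5 mm thick; origin at the centre of its underside on the bench. One mat lies to the left and one to the right, which is which varies.
- mat_b: the other black mat, same size and origin. The marking gauge lies on one of the two mats, either one; the other is free.
- block: yellow sanding block with a dark sole, 90 (x) x 45 (y) x 32 (z) mm, about 120 g, lying flat on the bench to the left or right of the stand. Origin at the centre of its underside, x along its length.
- block_center (a point): centre of the sanding block, 16 mm above its origin.
- gauge: bystander: wooden marking gauge, 180 mm long beam 18 mm high with a dark 60 x 30 mm fence, 56 mm tall with its brass screw, lying across one of the mats. Origin at the middle of the beam's underside, x along the beam.
- pliers: bystander: red-handled pliers, 168 mm long, 60 mm wide, 16 mm high, lying on the bench on the other side of the stand from the block. Origin at mid-length on the bench, x towards the jaws.
- level: bystander: blue plastic spirit level, 200 x 28 mm, 50 mm tall, standing on the bench between the mats. Origin at the centre of its underside, x along its length.
Not all that is in view belongs to the job. Of the things like the lid, leave any that is pink; of the rest the larger one is meant. Leave any purple look-alike of the mat_a alone.

How it is judged (in metres and radians):
On the way, in this order (a step that is already met when the one before it is completed fails the run):
1. the lid is held by its knob, lifted clear of the tin (distance between lid and tin_mouth above 0.03 m and contact force between the fingers and lid above 0.5 N and distance between the grasp point and lid_knob below 0.03 m), for 0.1 s.
2. the lid, still held, is set down level, knob up, on the mat without the gauge (((horizontal distance between lid and mat_a below 0.03 m and horizontal distance between gauge and mat_b below 0.06 m) or (horizontal distance between lid and mat_b below 0.03 m and horizontal distance between gauge and mat_a below 0.06 m)) and angle between lid's own z axis and vertical below 0.2 rad and height (world z) of lid below 0.02 m and contact force between the fingers and lid above 0.3 N), for 0.1 s.
3. the block, still held, has been lowered into the tin (x of block_center in the frame of tin between -0.05 and 0.05 m and y of block_center in the frame of tin between -0.05 and 0.05 m and z of block_center in the frame of tin below 0.055 m and contact force between the fingers and block above 0.3 N), for 0.1 s.
At the end, for the whole second after the job is handed in: The lid lies flat (within 0.08 rad), knob up, released and at rest, its centre within 30 mm of the centre of the mat that has no gauge on it; the block lies at rest inside the tin, its centre within 50 mm of the tin's axis in x and y and less than 45 mm above the tin's underside, released (((horizontal distance between lid and mat_a below 0.03 m and horizontal distance between gauge and mat_b below 0.06 m) or (horizontal distance between lid and mat_b below 0.03 m and horizontal distance between gauge and mat_a below 0.06 m)) and angle between lid's own z axis and vertical below 0.08 rad and height (world z) of lid below 0.01 m and linear speed of each of lid, block below 0.01 m/s and x of block_center in the frame of tin between -0.05 and 0.05 m and y of block_center in the frame of tin between -0.05 and 0.05 m and z of block_center in the frame of tin between 0.01 and 0.045 m); the robot touches nothing.
It fails at once if the lid is let go in the air more than about 20 mm above the mat (contact force between lid and anything else below 0.005 N and distance of lid from where it was at the start of the episode above 0.06 m and height (world z) of lid above 0.025 m).
It fails at once if the block is let go in the air: more than about 25 mm above the tin's inner floor, or outside the tin more than 25 mm above the bench (contact force between block and anything else below 0.005 N and distance of block from where it was at the start of the episode above 0.06 m and height (world z) of block above 0.025 m and z of block in the frame of tin above 0.03 m).
It fails at once if the gauge, the pliers or the level is shifted by more than 20 mm (distance of any of gauge, pliers, level from where it was at the start of the episode above 0.02 m).
It also fails if it takes over 69 s, if anything falls off the work surface, if the arm or the gripper's body presses on something with over 40 N, if the wrist force passes 120 N, or if a joint passes its speed limit or range.

## Robot

A 6-joint arm with a two-finger parallel gripper is mounted at the origin on the work surface. World frame = base frame: x ahead of the robot, y to its left, z up, the work surface at z = 0. Lengths are in mm, angles in rad, forces in N, time in s.
With the tool pointing down it reaches from about 300 to 775 mm from the base axis. Payload 14.6 kg.
Tool frame: the origin (TCP) lies between the finger pads; the fingertips stand manip.nose_length ahead of it and the grasp point (between the pads) lies 11 mm behind it (manip.nose_length is the distance from the TCP to the fingertips, in mm); z points along the fingers, y is the line along which they close (so a half turn about z gives the same grasp; the last joint's range is limited). The gripper opens to 94 mm and grips with 3 to 60 N. Pads are 16 mm wide; open, the fingers measure 119 mm over their backs; the gripper's body (75 mm by 177 mm) begins 78 mm behind the grasp point.
Start: joints at [1.223, 0.3, 1.521, -0, 1.321, -0.067], TCP at [152.416, 528.449, 213.446] pointing down, gripper open.
Joint ranges: [-3.03, 3.03], [-0.79, 2.21], [0.23, 2.52], [-1.04, 4.18], [0, 3.07], [-2.55, 2.55]. Speed limits (rad/s): [2.22, 2.22, 2.57, 3.14, 3.14, 3.14].

## Interface

Orientations are given as [roll, pitch, yaw] about the fixed x, y, z axes, in that order (R = Rz(yaw) Ry(pitch) Rx(roll)).
In Python, from cell import manip, cams, job gives the robot as it stands.
- The arm moves only by the tool jog_arm, never from a script. Its argument "commands" is a list of rows, each an object of numbers: "dx", "dy", "dz": the shift along the tool's x, y, z each as a share of 40 mm, from -1 to 1; "ax", "ay", "az": the turn, a rotation vector about the tool's x, y, z each as a share of 10 degrees, from -1 to 1; "gripper": the closure, from 0 (fully open) to 1 (shut). A call has 1 to 10 rows; each row shifts and turns the commanded pose from where the row before left it, along the tool's axes as they then stand; what a row does not reach is not made up. A row lasts 1/8 s, in which the tool goes at most 62.5 mm and 10.7 degrees, less where a joint would pass 70% of its speed; a pose out of reach is approached as far as the arm can. A call with a number of a shift or a turn outside -1 to 1 is refused whole. A call with a gripper value outside its range is refused whole. The fingers move at their own pace and stop on an object; "squeeze" is the grip in N (left out, the last holds). Time passes only in rows, so rows that do not move let the fingers close. It gives the time, the measured TCP pose, the force, the opening and the grip force at its end, in the units of the state.
- manip.read_state(): the state, without advancing time (a new reading comes with each control period).
- cams.camera(name): name is "scene" or "top" or "wrist"; returns a dict with "image" (480x640x3 uint8, red, green, blue), "fx", "fy", "cx", "cy" (pixels), "world_to_cam" (4x4, takes a point from world to camera coordinates). Camera axes: x right, y down, z forward; pixel columns grow to the right and rows downward; lengths in mm; the calibration is good to about 2 mm. A picture is of the moment at which its call begins. There is no depth.
- job.sign_off(): hands the job in; it is judged then, once.
The state is a dict: "clock": time; "joints": joint angles; "qd": joint speeds; "effort": joint torques, N m; "eef_pos": TCP position; "eef_rot": TCP orientation; "wrist_force": force on the tool from outside, world axes, zero at the start; "moment": the same for the moment, N m; "finger_gap": finger opening in mm; "finger_force": force on a finger pad.
Only numpy, scipy, OpenCV 4.12 (cv2) and the standard library are available. Lean on these libraries where they do the work, as an engineer would, in place of code of your own. Each camera call takes 0.05 s, during which the arm holds its last target. There are 200 camera calls.

## Working session

There is one attempt and no reset: what is moved stays moved. The work goes in short steps, Python scripts to look and compute and a tool call to move; the robot and the scene stay as the last step left them, time stands still between calls to the robot, and variables do not carry over. Pictures are saved under pics/ and viewed, at most 10 in all, crops included, and the job is handed in when it is done.

Besides the shell and the picture viewer there is one more tool, called after "Request:" as name(argument=value, ...), one argument or row to a line, values as JSON. jog_arm: Moves the arm, as the interface text tells. Shift numbers are shares of 40 mm and turn numbers shares of 10 degrees, none past 1 either way. Its arguments: {"type":"object","properties":{"commands":{"type":"array"},"squeeze":{"type":"number"}},"required":["commands"]}

```bash
ls; mkdir -p pics
python3 - <<'E'
from cell import manip,cams,job
import cv2,numpy as np
for n in ["scene","top"]:
    c=cams.camera(n); cv2.imwrite(f"pics/{n}0.png",c["image"][:,:,::-1]); print(n,c["fx"],c["fy"],c["cx"],c["cy"],np.round(c["world_to_cam"],4).tolist())
print(manip.read_state(),manip.nose_length)
E
```

```text
pics
scene 494.8211702931351 494.8211702931351 320.5435636172828 239.99527475693566 [[0.0731, 0.9973, -0.0037, -34.0654], [0.6906, -0.0533, -0.7213, -239.2461], [-0.7195, 0.0502, -0.6926, 1535.9953], [0.0, 0.0, 0.0, 1.0]]
top 473.79676502914816 473.79676502914816 321.0648997164554 244.949876194196 [[-0.0238, -0.9997, 0.0001, -5.5284], [-0.9832, 0.0234, -0.1813, 502.7211], [0.1812, -0.0044, -0.9834, 1079.073], [0.0, 0.0, 0.0, 1.0]]
{'clock': 0.1, 'joints': array([ 1.22343710e+00,  3.00398692e-01,  1.52151897e+00,  2.45139040e-05,
        1.32067507e+00, -6.65537381e-02]), 'qd': array([-0.00092006, -0.00025347, -0.00176215,  0.00033083,  0.00147625,
        0.00055613]), 'effort': array([ 1.06860763e-03, -5.32635498e+01, -3.53295708e+01,  7.09553459e-02,
        2.33792252e-02,  2.13949733e-05]), 'eef_pos': array([152.31837755, 528.25783719, 212.95231298]), 'eef_rot': array([-3.14059637e+00, -9.02018727e-05,  2.86078104e+00]), 'wrist_force': array([0.16358191, 0.61410453, 0.09008761]), 'moment': array([-0.02976729,  0.01106524, -0.01722633]), 'finger_force': 0.0, 'finger_gap': 94.17176917854411} 8.0
```

View pics/scene0.png

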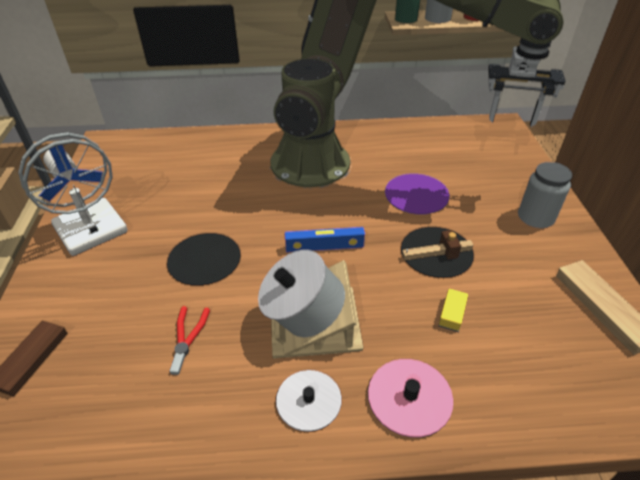

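View pics/top0.png

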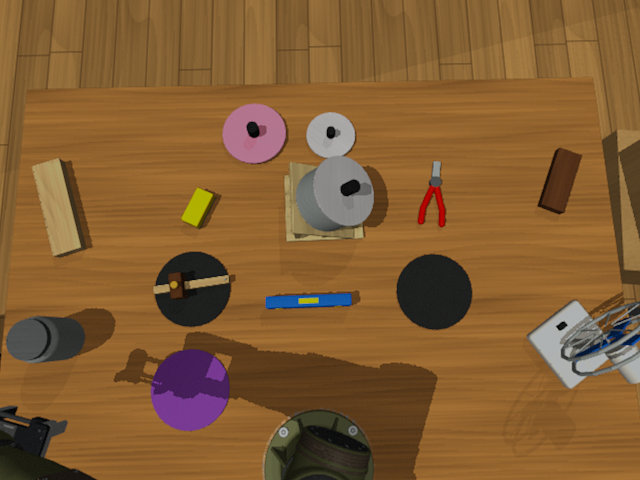

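Candidates for the lid, in top-view pixels: the grey disc on the tin (343,190), the pink lid (254,133) and the small light-grey lid (331,134). I choose the one on the tin: it is not pink, and it is larger than the small grey one.

Candidates for the free mat: the black one at (434,291), the black one carrying the gauge at (192,288), and the purple look-alike at (190,390). I choose (434,291). The yellow block is at (198,208).

Next I measure these and check the choice in a close crop.

```bash
cat > h.py <<'E'
import numpy as np,cv2
from cell import manip,cams,job
def ray(c,p):
    M=np.array(c["world_to_cam"]);R=M[:3,:3];o=-R.T@M[:3,3]
    return o,R.T@np.array([(p[0]-c["cx"])/c["fx"],(p[1]-c["cy"])/c["fy"],1.])
def plane(c,p,z):
    o,d=ray(c,p);return o+d*(z-o[2])/d[2]
def tri(c1,p1,c2,p2):
    o1,d1=ray(c1,p1);o2,d2=ray(c2,p2);d1/=np.linalg.norm(d1);d2/=np.linalg.norm(d2)
    s=np.linalg.lstsq(np.c_[d1,-d2],o2-o1,rcond=None)[0];a,b=o1+s[0]*d1,o2+s[1]*d2
    return (a+b)/2,np.linalg.norm(a-b)
def proj(c,P):
    q=np.array(c["world_to_cam"])@np.r_[P,1];return np.array([c["fx"]*q[0]/q[2]+c["cx"],c["fy"]*q[1]/q[2]+c["cy"]])
def blob(m,near):
    cs,_=cv2.findContours(m.astype(np.uint8),cv2.RETR_EXTERNAL,cv2.CHAIN_APPROX_NONE)
    cs=[k for k in cs if cv2.contourArea(k)>15]
    return max(cs,key=lambda k:cv2.pointPolygonTest(k,near,True))
E
python3 - <<'E'
from h import *
T=cams.camera("top");S=cams.camera("scene")
hsvT=cv2.cvtColor(T["image"],cv2.COLOR_RGB2HSV);hsvS=cv2.cvtColor(S["image"],cv2.COLOR_RGB2HSV)
for n,c,h,pm,pb,pk in(("top",T,hsvT,(434,291),(198,208),(350,187)),("scene",S,hsvS,(204,258),(454,309),(285,277))):
    V=h[...,2]
    k=blob(V<45,pm);e=cv2.fitEllipse(k);print(n,"mat",e,plane(c,e[0],5).round(1))
    m=(h[...,0]>24)&(h[...,0]<35)&(h[...,1]>180)&(V>60)
    k=blob(m,pb);pts=np.array([plane(c,p,32)[:2] for p in k[:,0].astype(float)],np.float32)
    print(n,"block",cv2.minAreaRect(pts))
    k=blob(V<50,pk);r=cv2.minAreaRect(k);print(n,"knob",r,plane(c,r[0],155.8).round(1))
c=T["image"][140:260,265:395,::-1];cv2.imwrite("pics/ct.png",np.hstack([cv2.resize(c,(390,360),interpolation=2),cv2.resize(S["image"][235:365,250:380,::-1],(390,390),interpolation=2)[:360]]))
E
```

```text
top mat ((433.8789978027344, 291.44464111328125), (72.04276275634766, 75.0268783569336), 131.61129760742188) [ 389.2 -287.7    5. ]
top block ((606.3071899414062, 280.9682312011719), (51.91473388671875, 90.97784423828125), 64.30569458007812)
top knob ((349.8000183105469, 187.60000610351562), (12.521980285644531, 19.677398681640625), 63.43495178222656) [608.2 -82.9 155.8]
scene mat ((284.2513122558594, 277.7538146972656), (12.390060424804688, 21.198427200317383), 132.68927001953125) [475.9 -87.9   5. ]Traceback (most recent call last):
  File "<stdin>", line 8, in <module>
  File "h.py", line 17, in blob
    return max(cs,key=lambda k:cv2.pointPolygonTest(k,near,True))
ValueError: max() iterable argument is empty
```

Run:
```python
from h import *
T=cams.camera("top");S=cams.camera("scene")
print("knob tri",tri(T,(349.8,187.6),S,(284.25,277.75)))
hs=cv2.cvtColor(S["image"],cv2.COLOR_RGB2HSV);ht=cv2.cvtColor(T["image"],cv2.COLOR_RGB2HSV)
for n,h,ps in(("S",hs,[(454,309),(204,258),(275,300),(320,290),(355,345)]),("T",ht,[(198,208),(330,180),(360,200),(310,215),(358,235),(293,172),(287,235)])):
    print(n,[h[y,x].tolist() for x,y in ps])
c=T["image"][140:260,265:395,::-1];cv2.imwrite("pics/ct.png",np.hstack([cv2.resize(c,(390,360),interpolation=2),cv2.resize(S["image"][235:365,250:380,::-1],(390,390),interpolation=2)[:360]]))
```

```text
knob tri (array([609.07800233, -82.80135567, 153.12076314]), np.float64(0.49918912239147445))
S [[29, 163, 230], [75, 10, 49], [0, 1, 176], [60, 2, 138], [20, 91, 210]]
T [[30, 255, 177], [10, 6, 139], [20, 6, 138], [54, 11, 112], [21, 103, 178], [21, 109, 143], [22, 103, 179]]
```

View pics/ct.png

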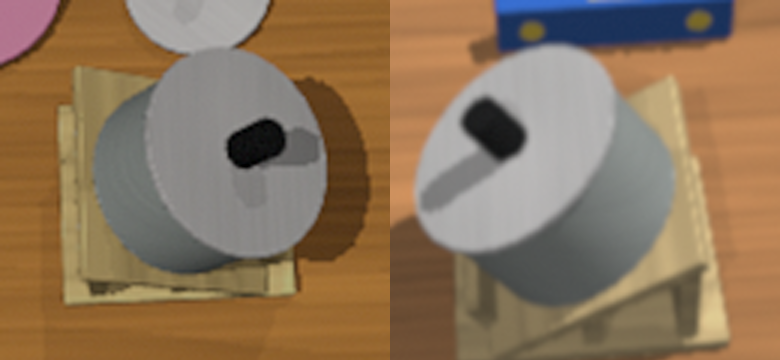

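The crop confirms it: the large grey lid sits on the leaning tin. Its black knob is at about (350,187) in the top view and (284,278) in the scene view. The stand's base edge runs (287,241) to (364,238) in the top view.

Run:
```python
from h import *
T=cams.camera("top");S=cams.camera("scene")
a,b,c=[plane(T,p,0) for p in((286.7,241),(364,237.7),(284.3,175))]
print("base",a,b,c,"yaw from a->b reversed",np.degrees(np.arctan2(*(a-b)[[1,0]])), "c-a",np.degrees(np.arctan2(*(c-a)[[1,0]])),np.linalg.norm(a-b),np.linalg.norm(a-c))
hs=cv2.cvtColor(S["image"],cv2.COLOR_RGB2HSV);ht=cv2.cvtColor(T["image"],cv2.COLOR_RGB2HSV)
def disc(h,near,v,roi):
    m=(h[...,1]<25)&(h[...,2]>v)
    z=np.zeros_like(m);x0,x1,y0,y1=roi;z[y0:y1,x0:x1]=1;m&=z
    k=cv2.convexHull(blob(cv2.morphologyEx(m.astype(np.uint8),cv2.MORPH_OPEN,np.ones((3,3))),near));d=np.zeros(m.shape,np.uint8);cv2.fillPoly(d,[k],1)
    return cv2.fitEllipse(blob(d,near)[:,0])
eT=disc(ht,(325,190),124,(310,376,155,228));eS=disc(hs,(285,295),155,(255,330,250,325));print(eT,eS)
dc,g=tri(T,eT[0],S,eS[0]);print("disc centre",dc,g)
v=np.array([609,-83,153.5])-dc;print("axis",v,np.degrees(np.arctan2(v[1],v[0])),np.degrees(np.arctan2(np.hypot(*v[:2]),v[2])))
for c,h,pm,s0,pb,vm in((T,ht,(434,291),180,(198,208),45),(S,hs,(204,258),120,(454,309),65)):
    e=cv2.fitEllipse(blob(h[...,2]<vm,pm));print("mat",e,plane(c,e[0],5).round(1))
    m=(h[...,0]>25)&(h[...,0]<34)&(h[...,1]>s0)&(h[...,2]>155)
    k=blob(m,pb);pts=np.array([plane(c,p,32)[:2] for p in k[:,0].astype(float)],np.float32)
    print("block",cv2.minAreaRect(pts))
```

```text
base [522.88400651  67.1732345    0.        ] [ 526.66344786 -124.5731505     0.        ] [693.91392434  71.45526601   0.        ] yaw from a->b reversed 91.12918948206885 c-a 1.4341998911443423 191.78362895564814 171.0835134817956
((342.41290283203125, 189.762451171875), (56.24325942993164, 73.0054702758789), 154.8914337158203) ((291.43902587890625, 283.86260986328125), (50.18868637084961, 78.70529174804688), 43.68227005004883)
disc centre [610.18236064 -68.3802343  134.63686488] 1.3642742708538842
axis [ -1.18236064 -14.6197657   18.86313512] -94.62368250739082 37.86773753633809
mat ((433.8704528808594, 291.44580078125), (72.07512664794922, 74.98809814453125), 131.29534912109375) [ 389.2 -287.7    5. ]
block ((608.5936279296875, 284.4419860839844), (42.65495300292969, 87.64328002929688), 64.8772201538086)
mat ((203.22467041015625, 258.9814453125), (48.50189208984375, 72.2178726196289), 76.66394805908203) [ 397.9 -287.8    5. ]
block ((609.7289428710938, 284.6690368652344), (43.20510482788086, 88.14241790771484), 64.22798919677734)
```

```bash
cat >> h.py <<'E'
from scipy.spatial.transform import Rotation as Ro
def A(z,y): # tool rotation from z axis and approx y (closing) axis
    z=np.array(z,float);z/=np.linalg.norm(z);y=np.array(y,float);y-=z*(y@z);y/=np.linalg.norm(y)
    return Ro.from_matrix(np.c_[np.cross(y,z),y,z])
yaw=np.radians(91.2);t=np.radians(32)
tx=np.array([np.cos(yaw),np.sin(yaw),0]);ty=np.array([-tx[1],tx[0],0]);ax=-tx*np.sin(t)+np.array([0,0,np.cos(t)])
knob=np.array([608.7,-83,155]);tin=knob-113*ax
RT=A(-ax,-ty)  # closing along tin y, ~ world +x
def down(deg): return Ro.from_euler("xyz",[np.pi,0,np.radians(deg)])
def plan(*legs,p=None,R=None): # legs: (pos,Rot,n) ; prints rows
    s=manip.read_state()
    p=np.array(s["eef_pos"]) if p is None else p;R=Ro.from_euler("xyz",s["eef_rot"]) if R is None else R
    print("at",p.round(1),R.as_euler("xyz",degrees=True).round(1),s["clock"],s["finger_gap"],s["finger_force"],np.round(s["joints"],2))
    for q,Q,n in legs:
        q=np.array(q,float);w=(R.inv()*Q).as_rotvec();dp=(q-p)/n
        for i in range(n):
            Ri=R*Ro.from_rotvec(w*i/n);print((Ri.inv().apply(dp)/40).round(2).tolist(),np.degrees(w/n/10).round(2).tolist())
        print("-",q.round(1),Q.as_euler("xyz",degrees=True).round(1));p,R=q,Q
E
python3 - <<'E'
from h import *
print(tin,ax)
plan(([450,150,320],down(90),10),(knob+95*ax,RT,8))
E
```

```text
[607.44594953 -23.13225601  59.17056513] [ 0.01109779 -0.52980304  0.8480481 ]
at [152.4 528.4 213.4] [-180.    -0.   163.9] 0.4 93.9905361010208 0.0 [ 1.22  0.3   1.52  0.    1.32 -0.07]
[-0.98, -0.7, -0.27] [-0.0, 0.0, 0.74]
[-1.06, -0.57, -0.27] [-0.0, 0.0, 0.74]
[-1.12, -0.43, -0.27] [-0.0, 0.0, 0.74]
[-1.17, -0.28, -0.27] [-0.0, 0.0, 0.74]
[-1.2, -0.13, -0.27] [-0.0, 0.0, 0.74]
[-1.2, 0.03, -0.27] [-0.0, 0.0, 0.74]
[-1.19, 0.18, -0.27] [-0.0, 0.0, 0.74]
[-1.16, 0.33, -0.27] [-0.0, 0.0, 0.74]
[-1.1, 0.48, -0.27] [-0.0, 0.0, 0.74]
[-1.03, 0.62, -0.27] [-0.0, 0.0, 0.74]
- [450. 150. 320.] [180.   0.  90.]
[-0.89, 0.5, 0.26] [0.0, 0.4, -0.01]
[-0.9, 0.5, 0.2] [0.0, 0.4, -0.01]
[-0.92, 0.49, 0.14] [0.0, 0.4, -0.01]
[-0.92, 0.49, 0.07] [0.0, 0.4, -0.01]
[-0.93, 0.49, 0.01] [0.0, 0.4, -0.01]
[-0.93, 0.49, -0.06] [0.0, 0.4, -0.01]
[-0.92, 0.49, -0.12] [0.0, 0.4, -0.01]
[-0.91, 0.48, -0.19] [0.0, 0.4, -0.01]
- [ 609.8 -133.3  235.6] [-180.   -32.    91.2]
```

Request:
jog_arm(
  commands=[
    {"dx": -0.95, "dy": -0.7, "dz": -0.3, "az": 0.74},
    {"dx": -1, "dy": -0.55, "dz": -0.3, "az": 0.74},
    {"dx": -1, "dy": -0.4, "dz": -0.3, "az": 0.74},
    {"dx": -1, "dy": -0.3, "dz": -0.3, "az": 0.74},
    {"dx": -1, "dy": -0.15, "dz": -0.3, "az": 0.74},
    {"dx": -1, "dy": 0.05, "dz": -0.3, "az": 0.74},
    {"dx": -1, "dy": 0.2, "dz": -0.3, "az": 0.74},
    {"dx": -1, "dy": 0.35, "dz": -0.3, "az": 0.74},
    {"dx": -1, "dy": 0.5, "dz": -0.2, "az": 0.74},
    {"dx": -1, "dy": 0.6, "az": 0.74},
  ],
  squeeze=20,
)

```text
schema error: expected keys dx, dy, dz, ax, ay, az, gripper
```

Run:
```python
from h import *
plan((knob+95*ax,RT,9))
```

```text
at [152.4 528.4 213.4] [-180.    -0.   163.9] 0.4 93.9905361010208 0.0 [ 1.22  0.3   1.52  0.    1.32 -0.07]
[-1.73, -1.41, -0.06] [-0.23, 0.31, 0.79]
[-1.9, -1.16, -0.21] [-0.23, 0.31, 0.79]
[-2.02, -0.88, -0.35] [-0.23, 0.31, 0.79]
[-2.1, -0.58, -0.49] [-0.23, 0.31, 0.79]
[-2.13, -0.27, -0.62] [-0.23, 0.31, 0.79]
[-2.11, 0.05, -0.74] [-0.23, 0.31, 0.79]
[-2.04, 0.37, -0.84] [-0.23, 0.31, 0.79]
[-1.92, 0.67, -0.93] [-0.23, 0.31, 0.79]
[-1.75, 0.96, -1.0] [-0.23, 0.31, 0.79]
- [ 609.8 -133.3  235.6] [-180.   -32.    91.2]
```

Request:
jog_arm(
  commands=[
    {"dx": -0.95, "dy": -0.7, "dz": -0.3, "ax": 0, "ay": 0, "az": 0.74, "gripper": 0},
    {"dx": -1, "dy": -0.55, "dz": -0.3, "ax": 0, "ay": 0, "az": 0.74, "gripper": 0},
    {"dx": -1, "dy": -0.4, "dz": -0.3, "ax": 0, "ay": 0, "az": 0.74, "gripper": 0},
    {"dx": -1, "dy": -0.3, "dz": -0.3, "ax": 0, "ay": 0, "az": 0.74, "gripper": 0},
    {"dx": -1, "dy": -0.15, "dz": -0.3, "ax": 0, "ay": 0, "az": 0.74, "gripper": 0},
    {"dx": -1, "dy": 0.05, "dz": -0.3, "ax": 0, "ay": 0, "az": 0.74, "gripper": 0},
    {"dx": -1, "dy": 0.2, "dz": -0.3, "ax": 0, "ay": 0, "az": 0.74, "gripper": 0},
    {"dx": -1, "dy": 0.35, "dz": -0.3, "ax": 0, "ay": 0, "az": 0.74, "gripper": 0},
    {"dx": -1, "dy": 0.5, "dz": -0.2, "ax": 0, "ay": 0, "az": 0.74, "gripper": 0},
    {"dx": -1, "dy": 0.6, "dz": 0, "ax": 0, "ay": 0, "az": 0.74, "gripper": 0},
  ],
  squeeze=20,
)

```text
clock: 1.65
eef_pos: [422.4, 188.8, 318.1]
eef_rot: [3.14, -0.0, 1.565]
wrist_force: [0.9, 0.7, -0.3]
finger_gap: 94.0
finger_force: 0.0
```

Run:
```python
from h import *
plan((knob+95*ax,RT,9))
```

```text
at [422.4 188.8 318.1] [179.9  -0.   89.7] 1.65 93.99787585901343 0.0 [0.34 0.04 1.59 0.   1.52 0.35]
[-0.89, 0.53, 0.23] [0.01, 0.36, -0.02]
[-0.91, 0.52, 0.17] [0.01, 0.36, -0.02]
[-0.92, 0.52, 0.12] [0.01, 0.36, -0.02]
[-0.92, 0.52, 0.06] [0.01, 0.36, -0.02]
[-0.93, 0.52, 0.0] [0.01, 0.36, -0.02]
[-0.93, 0.51, -0.06] [0.01, 0.36, -0.02]
[-0.92, 0.51, -0.11] [0.01, 0.36, -0.02]
[-0.92, 0.51, -0.17] [0.01, 0.36, -0.02]
[-0.9, 0.5, -0.23] [0.01, 0.36, -0.02]
- [ 609.8 -133.3  235.6] [-180.   -32.    91.2]
```

Request:
jog_arm(
  commands=[
    {"dx": -0.9, "dy": 0.53, "dz": 0.2, "ax": 0, "ay": 0.36, "az": -0.02, "gripper": 0},
    {"dx": -0.9, "dy": 0.52, "dz": 0.15, "ax": 0, "ay": 0.36, "az": -0.02, "gripper": 0},
    {"dx": -0.92, "dy": 0.52, "dz": 0.1, "ax": 0, "ay": 0.36, "az": -0.02, "gripper": 0},
    {"dx": -0.92, "dy": 0.52, "dz": 0.05, "ax": 0, "ay": 0.36, "az": -0.02, "gripper": 0},
    {"dx": -0.92, "dy": 0.52, "dz": 0, "ax": 0, "ay": 0.36, "az": -0.02, "gripper": 0},
    {"dx": -0.92, "dy": 0.51, "dz": -0.06, "ax": 0, "ay": 0.36, "az": -0.02, "gripper": 0},
    {"dx": -0.92, "dy": 0.5, "dz": -0.1, "ax": 0, "ay": 0.36, "az": -0.02, "gripper": 0},
    {"dx": -0.9, "dy": 0.5, "dz": -0.17, "ax": 0, "ay": 0.36, "az": -0.02, "gripper": 0},
    {"dx": -0.9, "dy": 0.5, "dz": -0.2, "ax": 0, "ay": 0.36, "az": -0.02, "gripper": 0},
    {"dx": 0, "dy": 0, "dz": 0, "ax": 0, "ay": 0, "az": 0, "gripper": 0},
  ],
)

```text
clock: 2.9
eef_pos: [610.5, -131.6, 233.5]
eef_rot: [3.136, -0.568, 1.599]
wrist_force: [0.5, 0.3, -0.1]
finger_gap: 94.1
finger_force: 0.0
```

Run:
```python
from h import *
plan((knob-9*ax,RT,5))
W=cams.camera("wrist");cv2.imwrite("pics/w1.png",W["image"][:,:,::-1])
print(proj(W,knob+16*ax),proj(W,knob-22*ax),[proj(W,knob-22*ax+81*(tx*np.cos(t)*0+ty)*s).round(0).tolist() for s in(1,-1)],[proj(W,knob-22*ax+81*s*(tx*np.cos(t)+np.array([0,0,np.sin(t)]))).round(0).tolist() for s in(1,-1)])
```

```text
at [ 610.5 -131.6  233.5] [179.7 -32.5  91.6] 2.9 94.09902039122208 0.0 [-0.47  0.59  1.16  0.5   1.67 -0.52]
[-0.01, -0.0, 0.51] [0.0, -0.01, 0.01]
[-0.01, -0.0, 0.51] [0.0, -0.01, 0.01]
[-0.0, -0.0, 0.51] [0.0, -0.01, 0.01]
[-0.0, -0.0, 0.51] [0.0, -0.01, 0.01]
[-0.0, -0.0, 0.51] [0.0, -0.01, 0.01]
- [608.6 -78.2 147.4] [-180.   -32.    91.2]
[316.44602188 253.01849627] [316.42320262 240.00393039] [[220.0, 239.0], [412.0, 241.0]] [[317.0, 140.0], [316.0, 327.0]]
```

View pics/w1.png

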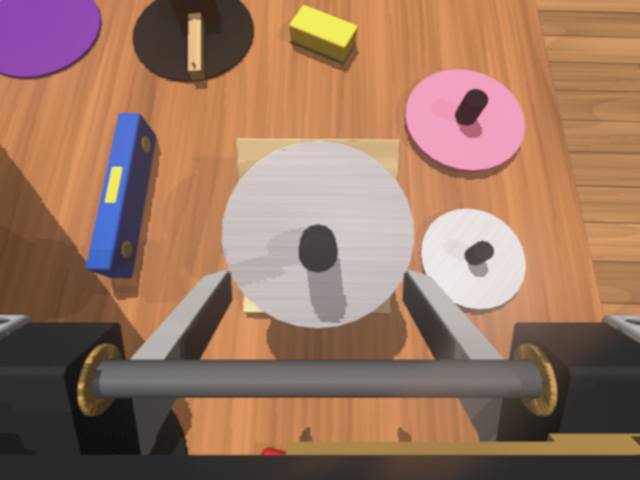

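The wrist view shows the lid disc spanning columns 222–413 and rows 140–327, with the knob at (318,248). This matches the predicted 220–412 and 140–327, so the pose is right. I go in and grip.

Request:
jog_arm(
  commands=[
    {"dx": 0, "dy": 0.02, "dz": 0.6, "ax": 0, "ay": 0, "az": 0.05, "gripper": 0},
    {"dx": 0, "dy": 0.02, "dz": 0.6, "ax": 0, "ay": -0.05, "az": 0, "gripper": 0},
    {"dx": 0, "dy": 0, "dz": 0.6, "ax": 0, "ay": 0, "az": 0, "gripper": 0},
    {"dx": 0, "dy": 0, "dz": 0.5, "ax": 0, "ay": 0, "az": 0, "gripper": 0},
    {"dx": 0, "dy": 0, "dz": 0.2, "ax": 0, "ay": 0, "az": 0, "gripper": 0},
    {"dx": 0, "dy": 0, "dz": 0, "ax": 0, "ay": 0, "az": 0, "gripper": 0},
  ],
)

```text
clock: 3.7
eef_pos: [611.2, -75.3, 152.7]
eef_rot: [3.136, -0.556, 1.595]
wrist_force: [-0.7, -0.2, 0.2]
finger_gap: 93.4
finger_force: 0.0
```

Request:
jog_arm(
  commands=[
    {"dx": 0, "dy": 0, "dz": 0, "ax": 0, "ay": 0, "az": 0, "gripper": 1},
    {"dx": 0, "dy": 0, "dz": 0, "ax": 0, "ay": 0, "az": 0, "gripper": 1},
    {"dx": 0, "dy": 0, "dz": 0, "ax": 0, "ay": 0, "az": 0, "gripper": 1},
    {"dx": 0, "dy": 0, "dz": 0, "ax": 0, "ay": 0, "az": 0, "gripper": 1},
    {"dx": 0, "dy": 0, "dz": 0, "ax": 0, "ay": 0, "az": 0, "gripper": 1},
    {"dx": 0, "dy": 0, "dz": 0, "ax": 0, "ay": 0, "az": 0, "gripper": 1},
  ],
  squeeze=30,
)

```text
clock: 4.45
eef_pos: [611.2, -75.9, 152.0]
eef_rot: [3.137, -0.557, 1.594]
wrist_force: [0.2, 0.3, 0.4]
finger_gap: 37.1
finger_force: 0.0
```

Run:
```python
from h import *
s=manip.read_state();print((np.array(s["eef_pos"])-knob)@np.c_[ax,tx,ty])
p=np.array(s["eef_pos"]);mat=np.array([389.5,-287.7])
plan((p+120*ax,RT,4),([mat[0],mat[1],170],down(91.2),9))
```

```text
[-6.33423946  7.08117399 -2.65960694]
at [611.2 -75.9 152. ] [179.7 -31.9  91.3] 4.45 37.09508608108456 0.0 [-0.39  0.61  1.31  0.51  1.47 -0.53]
[-0.0, 0.0, -0.75] [0.0, 0.0, 0.0]
[-0.0, 0.0, -0.75] [0.0, 0.0, 0.0]
[-0.0, 0.0, -0.75] [0.0, 0.0, 0.0]
[-0.0, 0.0, -0.75] [0.0, 0.0, 0.0]
- [ 612.5 -139.4  253.7] [-180.   -32.    91.2]
[-0.46, -0.63, -0.01] [-0.0, -0.36, -0.0]
[-0.46, -0.63, 0.01] [-0.0, -0.36, -0.0]
[-0.46, -0.63, 0.04] [-0.0, -0.36, -0.0]
[-0.46, -0.63, 0.07] [-0.0, -0.36, -0.0]
[-0.45, -0.63, 0.1] [-0.0, -0.36, -0.0]
[-0.44, -0.63, 0.13] [-0.0, -0.36, -0.0]
[-0.43, -0.63, 0.15] [-0.0, -0.36, -0.0]
[-0.42, -0.63, 0.18] [-0.0, -0.36, -0.0]
[-0.41, -0.63, 0.21] [-0.0, -0.36, -0.0]
- [ 389.5 -287.7  170. ] [-180.     0.    91.2]
```

Request:
jog_arm(
  commands=[
    {"dx": -0.05, "dy": -0.05, "dz": 0.05, "ax": 0, "ay": 0, "az": 0, "gripper": 1},
    {"dx": 0, "dy": 0, "dz": 0, "ax": 0, "ay": 0, "az": 0, "gripper": 1},
    {"dx": 0, "dy": 0, "dz": 0, "ax": 0, "ay": 0, "az": 0, "gripper": 1},
    {"dx": 0, "dy": 0, "dz": 0, "ax": 0, "ay": 0, "az": 0, "gripper": 1},
  ],
  squeeze=30,
)

```text
clock: 4.95
eef_pos: [609.6, -76.8, 149.8]
eef_rot: [3.135, -0.556, 1.595]
wrist_force: [2.2, -1.7, 5.8]
finger_gap: 29.7
finger_force: 30.0
```

Request:
jog_arm(
  commands=[
    {"dx": 0, "dy": 0, "dz": -0.3, "ax": 0, "ay": 0, "az": 0, "gripper": 1},
    {"dx": 0, "dy": 0, "dz": -0.6, "ax": 0, "ay": 0, "az": 0, "gripper": 1},
    {"dx": 0, "dy": 0, "dz": -0.7, "ax": 0, "ay": 0, "az": 0, "gripper": 1},
    {"dx": 0, "dy": 0, "dz": -0.7, "ax": 0, "ay": 0, "az": 0, "gripper": 1},
    {"dx": 0, "dy": 0, "dz": -0.5, "ax": 0, "ay": 0, "az": 0, "gripper": 1},
    {"dx": 0, "dy": 0, "dz": -0.2, "ax": 0, "ay": 0, "az": 0, "gripper": 1},
  ],
)

```text
clock: 5.7
eef_pos: [610.1, -140.8, 251.9]
eef_rot: [3.136, -0.556, 1.594]
wrist_force: [0.5, 0.0, -3.0]
finger_gap: 29.6
finger_force: 30.0
```

Run:
```python
from h import *
plan(([389.5,-287.7,130],down(91.2),10))
T=cams.camera("top");S=cams.camera("wrist")
cv2.imwrite("pics/c2.png",np.hstack([S["image"][:,:,::-1][::2,::2],T["image"][100:340,220:540,::-1]]))
```

```text
at [ 610.1 -140.8  251.9] [179.7 -31.9  91.3] 5.7 29.64595868228852 29.997129142284393 [-0.48  0.58  1.12  0.49  1.71 -0.5 ]
[-0.46, -0.56, 0.07] [0.0, -0.32, 0.0]
[-0.46, -0.56, 0.09] [0.0, -0.32, 0.0]
[-0.45, -0.56, 0.12] [0.0, -0.32, 0.0]
[-0.44, -0.56, 0.15] [0.0, -0.32, 0.0]
[-0.44, -0.56, 0.17] [0.0, -0.32, 0.0]
[-0.43, -0.56, 0.19] [0.0, -0.32, 0.0]
[-0.41, -0.56, 0.22] [0.0, -0.32, 0.0]
[-0.4, -0.56, 0.24] [0.0, -0.32, 0.0]
[-0.39, -0.56, 0.26] [0.0, -0.32, 0.0]
[-0.37, -0.56, 0.28] [0.0, -0.32, 0.0]
- [ 389.5 -287.7  130. ] [-180.     0.    91.2]
```

View pics/c2.png

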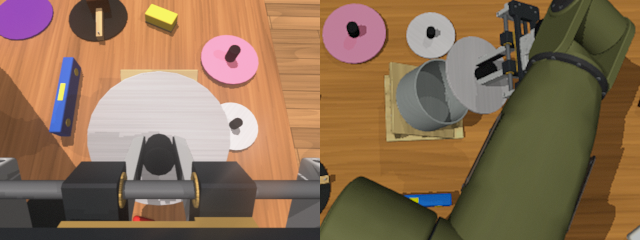

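The wrist view (left half) shows the lid held by its knob. The top view (right half) shows the empty tin's mouth open at about (430,95) in the picture. Next I carry it to the mat and level it.

Request:
jog_arm(
  commands=[
    {"dx": -0.46, "dy": -0.56, "dz": 0.07, "ax": 0, "ay": -0.32, "az": 0, "gripper": 1},
    {"dx": -0.46, "dy": -0.56, "dz": 0.1, "ax": 0, "ay": -0.32, "az": 0, "gripper": 1},
    {"dx": -0.45, "dy": -0.56, "dz": 0.12, "ax": 0, "ay": -0.32, "az": 0, "gripper": 1},
    {"dx": -0.44, "dy": -0.56, "dz": 0.15, "ax": 0, "ay": -0.32, "az": 0, "gripper": 1},
    {"dx": -0.44, "dy": -0.56, "dz": 0.17, "ax": 0, "ay": -0.32, "az": 0, "gripper": 1},
    {"dx": -0.43, "dy": -0.56, "dz": 0.2, "ax": 0, "ay": -0.32, "az": 0, "gripper": 1},
    {"dx": -0.41, "dy": -0.56, "dz": 0.22, "ax": 0, "ay": -0.32, "az": 0, "gripper": 1},
    {"dx": -0.4, "dy": -0.56, "dz": 0.24, "ax": 0, "ay": -0.32, "az": 0, "gripper": 1},
    {"dx": -0.39, "dy": -0.56, "dz": 0.26, "ax": 0, "ay": -0.32, "az": 0, "gripper": 1},
    {"dx": -0.37, "dy": -0.56, "dz": 0.28, "ax": 0, "ay": -0.32, "az": 0, "gripper": 1},
  ],
)

```text
clock: 7.05
eef_pos: [388.6, -286.4, 127.5]
eef_rot: [3.139, 0.003, 1.592]
wrist_force: [0.5, -1.3, -2.0]
finger_gap: 29.4
finger_force: 30.0
```

Request:
jog_arm(
  commands=[
    {"dx": 0, "dy": 0, "dz": 0.3, "ax": 0, "ay": 0, "az": 0, "gripper": 1},
    {"dx": 0, "dy": 0, "dz": 0.2, "ax": 0, "ay": 0, "az": 0, "gripper": 1},
    {"dx": 0, "dy": 0, "dz": 0, "ax": 0, "ay": 0, "az": 0, "gripper": 1},
  ],
)

```text
clock: 7.42
eef_pos: [390.0, -286.2, 107.8]
eef_rot: [3.138, 0.0, 1.592]
wrist_force: [-0.5, 0.2, -2.3]
finger_gap: 29.3
finger_force: 30.0
```

Run:
```python
from h import *
plan(([389.5,-287.7,50],down(91.2),2))
W=cams.camera("wrist");S=cams.camera("scene");cv2.imwrite("pics/c3.png",np.hstack([W["image"][:,:,::-1][::2,::2],S["image"][150:390,100:420,::-1]]))
```

```text
at [ 390.  -286.2  107.8] [179.8   0.   91.2] 7.425 29.289645244214096 29.997043311595917 [-0.71  0.27  1.82  0.    1.04 -0.73]
[-0.02, -0.01, 0.72] [0.01, 0.0, 0.0]
[-0.02, -0.01, 0.72] [0.01, 0.0, 0.0]
- [ 389.5 -287.7   50. ] [-180.     0.    91.2]
```

View pics/c3.png

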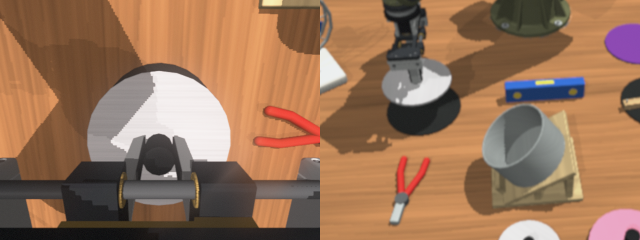

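The lid is level over the free mat; the mat's dark rim shows behind it at about (160,75) in the wrist half. The next step is to lower it.

Request:
jog_arm(
  commands=[
    {"dx": -0.02, "dy": 0, "dz": 0.7, "ax": 0, "ay": 0, "az": 0, "gripper": 1},
    {"dx": 0, "dy": 0, "dz": 0.5, "ax": 0, "ay": 0, "az": 0, "gripper": 1},
    {"dx": 0, "dy": 0, "dz": 0.3, "ax": 0, "ay": 0, "az": 0, "gripper": 1},
    {"dx": 0, "dy": 0, "dz": 0, "ax": 0, "ay": 0, "az": 0, "gripper": 1},
  ],
)

```text
clock: 8.02
eef_pos: [390.0, -287.5, 48.3]
eef_rot: [3.138, 0.001, 1.592]
wrist_force: [-0.1, -0.3, -1.8]
finger_gap: 29.4
finger_force: 30.0
```

Request:
jog_arm(
  commands=[
    {"dx": 0, "dy": 0, "dz": 0.1, "ax": 0, "ay": 0, "az": 0, "gripper": 1},
    {"dx": 0, "dy": 0, "dz": 0.08, "ax": 0, "ay": 0, "az": 0, "gripper": 1},
    {"dx": 0, "dy": 0, "dz": 0, "ax": 0, "ay": 0, "az": 0, "gripper": 1},
  ],
)

```text
clock: 8.4
eef_pos: [390.0, -287.6, 41.4]
eef_rot: [3.138, 0.002, 1.592]
wrist_force: [0.4, 0.0, -1.6]
finger_gap: 29.3
finger_force: 30.0
```

Request:
jog_arm(
  commands=[
    {"dx": 0, "dy": 0, "dz": 0.08, "ax": 0, "ay": 0, "az": 0, "gripper": 1},
    {"dx": 0, "dy": 0, "dz": 0, "ax": 0, "ay": 0, "az": 0, "gripper": 1},
  ],
)

```text
clock: 8.65
eef_pos: [389.9, -287.6, 38.0]
eef_rot: [3.138, 0.002, 1.592]
wrist_force: [-0.7, -0.7, -2.2]
finger_gap: 29.4
finger_force: 30.0
```

Request:
jog_arm(
  commands=[
    {"dx": 0, "dy": 0, "dz": 0.05, "ax": 0, "ay": 0, "az": 0, "gripper": 1},
    {"dx": 0, "dy": 0, "dz": 0, "ax": 0, "ay": 0, "az": 0, "gripper": 1},
  ],
)

```text
clock: 8.9
eef_pos: [390.0, -287.6, 36.0]
eef_rot: [3.138, 0.002, 1.592]
wrist_force: [0.8, -0.5, -2.3]
finger_gap: 29.6
finger_force: 30.0
```

Request:
jog_arm(
  commands=[
    {"dx": 0, "dy": 0, "dz": 0.04, "ax": 0, "ay": 0, "az": 0, "gripper": 1},
    {"dx": 0, "dy": 0, "dz": 0, "ax": 0, "ay": 0, "az": 0, "gripper": 1},
  ],
)

```text
clock: 9.15
eef_pos: [390.0, -287.6, 34.4]
eef_rot: [3.138, 0.002, 1.592]
wrist_force: [-0.4, 0.0, -3.1]
finger_gap: 29.4
finger_force: 30.0
```

Request:
jog_arm(
  commands=[
    {"dx": 0, "dy": 0, "dz": 0.04, "ax": 0, "ay": 0, "az": 0, "gripper": 1},
    {"dx": 0, "dy": 0, "dz": 0, "ax": 0, "ay": 0, "az": 0, "gripper": 1},
  ],
)

```text
clock: 9.4
eef_pos: [390.0, -287.6, 32.8]
eef_rot: [3.138, 0.002, 1.592]
wrist_force: [-0.2, 0.5, -1.5]
finger_gap: 29.5
finger_force: 30.0
```

Request:
jog_arm(
  commands=[
    {"dx": 0, "dy": 0, "dz": 0.03, "ax": 0, "ay": 0, "az": 0, "gripper": 1},
    {"dx": 0, "dy": 0, "dz": 0, "ax": 0, "ay": 0, "az": 0, "gripper": 1},
  ],
)

```text
clock: 9.65
eef_pos: [390.0, -287.7, 31.7]
eef_rot: [3.138, 0.002, 1.592]
wrist_force: [0.2, 0.7, -2.2]
finger_gap: 29.4
finger_force: 30.0
```

Request:
jog_arm(
  commands=[
    {"dx": 0, "dy": 0, "dz": 0.03, "ax": 0, "ay": 0, "az": 0, "gripper": 1},
    {"dx": 0, "dy": 0, "dz": 0, "ax": 0, "ay": 0, "az": 0, "gripper": 1},
  ],
)

```text
clock: 9.9
eef_pos: [390.2, -287.7, 31.5]
eef_rot: [3.137, 0.002, 1.592]
wrist_force: [-4.4, 4.4, 14.3]
finger_gap: 29.6
finger_force: 30.0
```

Request:
jog_arm(
  commands=[
    {"dx": 0, "dy": 0, "dz": 0.03, "ax": 0, "ay": 0, "az": 0, "gripper": 1},
    {"dx": 0, "dy": 0, "dz": 0, "ax": 0, "ay": 0, "az": 0, "gripper": 1},
  ],
)

```text
clock: 10.15
eef_pos: [390.2, -287.9, 31.3]
eef_rot: [3.137, 0.002, 1.592]
wrist_force: [-11.5, 8.9, 33.3]
finger_gap: 29.4
finger_force: 30.0
```

Contact. I ease off a little, then release and rise.

Request:
jog_arm(
  commands=[
    {"dx": 0, "dy": 0, "dz": -0.03, "ax": 0, "ay": 0, "az": 0, "gripper": 1},
    {"dx": 0, "dy": 0, "dz": 0, "ax": 0, "ay": 0, "az": 0, "gripper": 0.45},
    {"dx": 0, "dy": 0, "dz": 0, "ax": 0, "ay": 0, "az": 0, "gripper": 0.4},
    {"dx": 0, "dy": 0, "dz": 0, "ax": 0, "ay": 0, "az": 0, "gripper": 0.3},
    {"dx": 0, "dy": 0, "dz": 0, "ax": 0, "ay": 0, "az": 0, "gripper": 0.2},
  ],
)

```text
clock: 10.78
eef_pos: [390.0, -287.6, 30.4]
eef_rot: [3.138, 0.002, 1.592]
wrist_force: [-0.5, -0.1, -0.1]
finger_gap: 66.0
finger_force: 0.0
```

Request:
jog_arm(
  commands=[
    {"dx": 0, "dy": 0, "dz": -0.4, "ax": 0, "ay": 0, "az": 0, "gripper": 0},
    {"dx": 0, "dy": 0, "dz": -0.8, "ax": 0, "ay": 0, "az": 0, "gripper": 0},
    {"dx": 0, "dy": 0, "dz": -1, "ax": 0, "ay": 0, "az": 0, "gripper": 0},
    {"dx": 0, "dy": 0, "dz": -1, "ax": 0, "ay": 0, "az": 0, "gripper": 0},
    {"dx": 0, "dy": 0, "dz": -1, "ax": 0, "ay": 0, "az": 0, "gripper": 0},
    {"dx": 0, "dy": 0, "dz": -1, "ax": 0, "ay": 0, "az": 0, "gripper": 0},
    {"dx": 0, "dy": 0, "dz": -1, "ax": 0, "ay": 0, "az": 0, "gripper": 0},
  ],
)

```text
clock: 11.65
eef_pos: [388.7, -286.9, 281.1]
eef_rot: [3.137, 0.003, 1.592]
wrist_force: [0.3, -0.2, -0.1]
finger_gap: 94.0
finger_force: 0.0
```

Run:
```python
from h import *
plan(([530,0,290],down(120),9),([609,284.5,180],down(154.5),10))
W=cams.camera("wrist");cv2.imwrite("pics/w4.png",W["image"][:,:,::-1][::2,::2])
```

```text
at [ 388.7 -286.9  281.1] [1.797e+02 1.000e-01 9.120e+01] 11.65 94.04653113069654 0.0 [-0.71  0.1   1.6   0.    1.43 -0.73]
[0.79, 0.41, -0.02] [0.0, 0.0, -0.32]
[0.76, 0.45, -0.02] [0.0, 0.0, -0.32]
[0.74, 0.49, -0.02] [0.0, 0.0, -0.32]
[0.71, 0.53, -0.02] [0.0, 0.0, -0.32]
[0.68, 0.57, -0.02] [0.0, 0.0, -0.32]
[0.65, 0.61, -0.02] [0.0, 0.0, -0.32]
[0.61, 0.65, -0.02] [0.0, 0.0, -0.32]
[0.57, 0.68, -0.02] [0.0, 0.0, -0.32]
[0.53, 0.71, -0.02] [0.0, 0.0, -0.32]
- [530.   0. 290.] [-180.    0.  120.]
[0.52, 0.53, 0.28] [0.0, 0.0, -0.35]
[0.48, 0.56, 0.28] [0.0, 0.0, -0.35]
[0.45, 0.58, 0.28] [0.0, 0.0, -0.35]
[0.41, 0.61, 0.28] [0.0, 0.0, -0.35]
[0.38, 0.63, 0.28] [0.0, 0.0, -0.35]
[0.34, 0.66, 0.28] [0.0, 0.0, -0.35]
[0.3, 0.68, 0.28] [0.0, 0.0, -0.35]
[0.26, 0.69, 0.28] [0.0, 0.0, -0.35]
[0.21, 0.71, 0.28] [0.0, 0.0, -0.35]
[0.17, 0.72, 0.28] [0.0, 0.0, -0.35]
- [609.  284.5 180. ] [180.    0.  154.5]
```

View pics/w4.png

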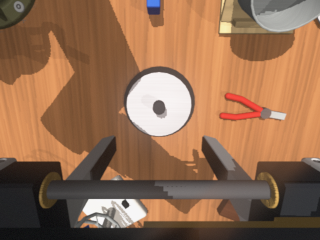

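The lid lies on the mat: lid at (159,104), mat rim at (160,100). On to the block.

Request:
jog_arm(
  commands=[
    {"dx": 0.8, "dy": 0.4, "dz": 0, "ax": 0, "ay": 0, "az": -0.32, "gripper": 0},
    {"dx": 0.76, "dy": 0.45, "dz": 0, "ax": 0, "ay": 0, "az": -0.32, "gripper": 0},
    {"dx": 0.74, "dy": 0.5, "dz": 0, "ax": 0, "ay": 0, "az": -0.32, "gripper": 0},
    {"dx": 0.7, "dy": 0.53, "dz": 0, "ax": 0, "ay": 0, "az": -0.32, "gripper": 0},
    {"dx": 0.68, "dy": 0.57, "dz": 0, "ax": 0, "ay": 0, "az": -0.32, "gripper": 0},
    {"dx": 0.65, "dy": 0.6, "dz": 0, "ax": 0, "ay": 0, "az": -0.32, "gripper": 0},
    {"dx": 0.6, "dy": 0.65, "dz": 0, "ax": 0, "ay": 0, "az": -0.32, "gripper": 0},
    {"dx": 0.57, "dy": 0.68, "dz": 0, "ax": 0, "ay": 0, "az": -0.32, "gripper": 0},
    {"dx": 0.53, "dy": 0.7, "dz": 0, "ax": 0, "ay": 0, "az": -0.32, "gripper": 0},
  ],
)

```text
clock: 12.82
eef_pos: [529.7, 0.1, 279.6]
eef_rot: [3.138, 0.004, 2.096]
wrist_force: [0.2, -0.3, -0.4]
finger_gap: 94.0
finger_force: 0.0
```

Request:
jog_arm(
  commands=[
    {"dx": 0.52, "dy": 0.53, "dz": 0.2, "ax": 0, "ay": 0, "az": -0.35, "gripper": 0},
    {"dx": 0.48, "dy": 0.56, "dz": 0.2, "ax": 0, "ay": 0, "az": -0.35, "gripper": 0},
    {"dx": 0.45, "dy": 0.58, "dz": 0.2, "ax": 0, "ay": 0, "az": -0.35, "gripper": 0},
    {"dx": 0.4, "dy": 0.6, "dz": 0.2, "ax": 0, "ay": 0, "az": -0.35, "gripper": 0},
    {"dx": 0.38, "dy": 0.63, "dz": 0.3, "ax": 0, "ay": 0, "az": -0.35, "gripper": 0},
    {"dx": 0.34, "dy": 0.66, "dz": 0.3, "ax": 0, "ay": 0, "az": -0.35, "gripper": 0},
    {"dx": 0.3, "dy": 0.68, "dz": 0.3, "ax": 0, "ay": 0, "az": -0.35, "gripper": 0},
    {"dx": 0.26, "dy": 0.7, "dz": 0.3, "ax": 0, "ay": 0, "az": -0.35, "gripper": 0},
    {"dx": 0.2, "dy": 0.7, "dz": 0.3, "ax": 0, "ay": 0, "az": -0.35, "gripper": 0},
    {"dx": 0.17, "dy": 0.7, "dz": 0.2, "ax": 0, "ay": 0, "az": -0.35, "gripper": 0},
  ],
)

```text
clock: 14.08
eef_pos: [607.9, 283.2, 178.7]
eef_rot: [3.142, 0.004, 2.707]
wrist_force: [0.2, 0.1, 0.4]
finger_gap: 94.1
finger_force: 0.0
```

Run:
```python
from h import *
W=cams.camera("wrist");h=cv2.cvtColor(W["image"],cv2.COLOR_RGB2HSV)
pc=proj(W,[609,284.5,32]);print(pc)
m=(h[...,0]>25)&(h[...,0]<34)&(h[...,1]>150)&(h[...,2]>155)
k=blob(m,tuple(map(float,pc)));b=np.array([plane(W,p,32)[:2] for p in k[:,0].astype(float)],np.float32);print(cv2.minAreaRect(b))
T=cams.camera("top");ht=cv2.cvtColor(T["image"],cv2.COLOR_RGB2HSV)
cv2.imwrite("pics/w5.png",W["image"][:,:,::-1])
# lid check in top view: bright grey disc at z=19
e=cv2.fitEllipse(cv2.convexHull(blob((ht[...,1]<25)&(ht[...,2]>120),(433.,285.)))) ;print(e,plane(T,e[0],19))
plan(([609,284.5,33],down(154.5),4))
```

```text
[317.86917904 228.86916784]
((608.71240234375, 285.6573791503906), (42.67314147949219, 87.57940673828125), 64.31179809570312)
((436.8577575683594, 291.0979309082031), (65.58978271484375, 69.2280502319336), 136.9774169921875) [ 388.74279209 -291.53863619   19.        ]
at [607.4 284.3 177.8] [-180.     0.2  155.2] 14.175 94.05178225584577 0.0 [ 0.38  0.6   1.18 -0.    1.36 -0.75]
[-0.01, 0.01, 0.9] [-0.0, 0.0, 0.02]
[-0.01, 0.01, 0.9] [-0.0, 0.0, 0.02]
[-0.01, 0.01, 0.9] [-0.0, 0.0, 0.02]
[-0.01, 0.01, 0.9] [-0.0, 0.0, 0.02]
- [609.  284.5  33. ] [180.    0.  154.5]
```

The block is confirmed by the wrist view at (608.7, 285.7), and the lid sits about 4 mm from the mat centre. Now I descend.

Request:
jog_arm(
  commands=[
    {"dx": -0.03, "dy": 0.03, "dz": 0.9, "ax": 0, "ay": 0, "az": 0.05, "gripper": 0},
    {"dx": 0, "dy": 0, "dz": 0.9, "ax": 0, "ay": 0, "az": 0.03, "gripper": 0},
    {"dx": 0, "dy": 0, "dz": 0.9, "ax": 0, "ay": 0, "az": 0, "gripper": 0},
    {"dx": 0, "dy": 0, "dz": 0.8, "ax": 0, "ay": 0, "az": 0, "gripper": 0},
    {"dx": 0, "dy": 0, "dz": 0.4, "ax": 0, "ay": 0, "az": 0, "gripper": 0},
    {"dx": 0, "dy": 0, "dz": 0.05, "ax": 0, "ay": 0, "az": 0, "gripper": 0},
    {"dx": 0, "dy": 0, "dz": 0, "ax": 0, "ay": 0, "az": 0, "gripper": 0},
  ],
)

```text
clock: 15.05
eef_pos: [610.8, 282.8, 22.0]
eef_rot: [3.14, 0.006, 2.691]
wrist_force: [-0.5, -0.2, 0.3]
finger_gap: 94.0
finger_force: 0.0
```

Request:
jog_arm(
  commands=[
    {"dx": 0.07, "dy": 0.03, "dz": 0.2, "ax": 0, "ay": 0, "az": 0, "gripper": 0},
    {"dx": 0, "dy": 0, "dz": 0, "ax": 0, "ay": 0, "az": 0, "gripper": 0.6},
    {"dx": 0, "dy": 0, "dz": 0, "ax": 0, "ay": 0, "az": 0, "gripper": 0.8},
    {"dx": 0, "dy": 0, "dz": 0, "ax": 0, "ay": 0, "az": 0, "gripper": 1},
    {"dx": 0, "dy": 0, "dz": 0, "ax": 0, "ay": 0, "az": 0, "gripper": 1},
    {"dx": 0, "dy": 0, "dz": 0, "ax": 0, "ay": 0, "az": 0, "gripper": 1},
    {"dx": 0, "dy": 0, "dz": 0, "ax": 0, "ay": 0, "az": 0, "gripper": 1},
    {"dx": 0, "dy": 0, "dz": 0, "ax": 0, "ay": 0, "az": 0, "gripper": 1},
    {"dx": 0, "dy": 0, "dz": 0, "ax": 0, "ay": 0, "az": 0, "gripper": 1},
  ],
  squeeze=30,
)

```text
clock: 16.18
eef_pos: [608.3, 284.9, 12.5]
eef_rot: [3.141, 0.004, 2.691]
wrist_force: [0.2, 0.4, 1.0]
finger_gap: 44.6
finger_force: 30.0
```

Request:
jog_arm(
  commands=[
    {"dx": 0, "dy": 0, "dz": -0.3, "ax": 0, "ay": 0, "az": 0, "gripper": 1},
    {"dx": 0, "dy": 0, "dz": -0.7, "ax": 0, "ay": 0, "az": 0, "gripper": 1},
    {"dx": 0, "dy": 0, "dz": -1, "ax": 0, "ay": 0, "az": 0, "gripper": 1},
    {"dx": 0, "dy": 0, "dz": -1, "ax": 0, "ay": 0, "az": 0, "gripper": 1},
    {"dx": 0, "dy": 0, "dz": -1, "ax": 0, "ay": 0, "az": 0, "gripper": 1},
    {"dx": 0, "dy": 0, "dz": -1, "ax": 0, "ay": 0, "az": 0, "gripper": 1},
    {"dx": 0, "dy": 0, "dz": -1, "ax": 0, "ay": 0, "az": 0, "gripper": 1},
    {"dx": 0, "dy": 0, "dz": -0.5, "ax": 0, "ay": 0, "az": 0, "gripper": 1},
  ],
)

```text
clock: 17.18
eef_pos: [607.2, 285.4, 275.9]
eef_rot: [3.139, 0.007, 2.691]
wrist_force: [-0.1, 0.5, -2.0]
finger_gap: 44.9
finger_force: 30.0
```

Run:
```python
from h import *
plan((tin+ax*200,RT,13))
print(manip.read_state()["wrist_force"])
W=cams.camera("wrist");h=cv2.cvtColor(W["image"],cv2.COLOR_RGB2HSV)
cv2.imwrite("pics/w6.png",W["image"][:,:,::-1][::2,::2])
```

```text
at [607.2 285.4 275.9] [179.8   0.4 154.2] 17.175 44.88381326861528 29.996607899665833 [ 0.39  0.55  1.03 -0.    1.56 -0.73]
[-0.35, -0.72, 0.09] [-0.13, 0.22, 0.47]
[-0.41, -0.69, 0.06] [-0.13, 0.22, 0.47]
[-0.47, -0.65, 0.03] [-0.13, 0.22, 0.47]
[-0.52, -0.61, -0.01] [-0.13, 0.22, 0.47]
[-0.57, -0.56, -0.04] [-0.13, 0.22, 0.47]
[-0.61, -0.51, -0.08] [-0.13, 0.22, 0.47]
[-0.65, -0.46, -0.11] [-0.13, 0.22, 0.47]
[-0.68, -0.4, -0.15] [-0.13, 0.22, 0.47]
[-0.7, -0.34, -0.18] [-0.13, 0.22, 0.47]
[-0.72, -0.28, -0.22] [-0.13, 0.22, 0.47]
[-0.73, -0.21, -0.25] [-0.13, 0.22, 0.47]
[-0.74, -0.15, -0.29] [-0.13, 0.22, 0.47]
[-0.73, -0.08, -0.32] [-0.13, 0.22, 0.47]
- [ 609.7 -129.1  228.8] [-180.   -32.    91.2]
[-0.13999079  0.51888064 -2.02672201]
```

View pics/w6.png

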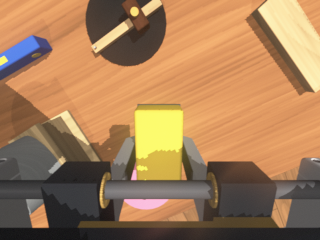

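The block is held squarely between the fingers, at about (160,140) in the picture. I carry it to above the tin on the tin's axis.

Request:
jog_arm(
  commands=[
    {"dx": -0.35, "dy": -0.72, "dz": 0, "ax": -0.13, "ay": 0.22, "az": 0.47, "gripper": 1},
    {"dx": -0.41, "dy": -0.7, "dz": 0, "ax": -0.13, "ay": 0.22, "az": 0.47, "gripper": 1},
    {"dx": -0.47, "dy": -0.65, "dz": 0, "ax": -0.13, "ay": 0.22, "az": 0.47, "gripper": 1},
    {"dx": -0.52, "dy": -0.6, "dz": 0, "ax": -0.13, "ay": 0.22, "az": 0.47, "gripper": 1},
    {"dx": -0.57, "dy": -0.56, "dz": -0.04, "ax": -0.13, "ay": 0.22, "az": 0.47, "gripper": 1},
    {"dx": -0.6, "dy": -0.5, "dz": -0.08, "ax": -0.13, "ay": 0.22, "az": 0.47, "gripper": 1},
    {"dx": -0.65, "dy": -0.46, "dz": -0.1, "ax": -0.13, "ay": 0.22, "az": 0.47, "gripper": 1},
    {"dx": -0.68, "dy": -0.4, "dz": -0.15, "ax": -0.13, "ay": 0.22, "az": 0.47, "gripper": 1},
    {"dx": -0.7, "dy": -0.34, "dz": -0.18, "ax": -0.13, "ay": 0.22, "az": 0.47, "gripper": 1},
    {"dx": -0.72, "dy": -0.28, "dz": -0.22, "ax": -0.13, "ay": 0.22, "az": 0.47, "gripper": 1},
  ],
)

```text
clock: 18.48
eef_pos: [609.9, -34.1, 243.8]
eef_rot: [3.085, -0.429, 1.868]
wrist_force: [0.5, 2.0, -1.2]
finger_gap: 44.6
finger_force: 30.0
```

Request:
jog_arm(
  commands=[
    {"dx": -0.73, "dy": -0.2, "dz": -0.25, "ax": -0.13, "ay": 0.22, "az": 0.47, "gripper": 1},
    {"dx": -0.74, "dy": -0.15, "dz": -0.3, "ax": -0.13, "ay": 0.22, "az": 0.47, "gripper": 1},
    {"dx": -0.73, "dy": -0.08, "dz": -0.3, "ax": -0.13, "ay": 0.22, "az": 0.47, "gripper": 1},
    {"dx": 0, "dy": 0, "dz": 0, "ax": 0, "ay": 0, "az": 0, "gripper": 1},
  ],
)

```text
clock: 18.98
eef_pos: [611.0, -130.9, 232.6]
eef_rot: [-3.135, -0.551, 1.591]
wrist_force: [-0.2, -0.3, -1.5]
finger_gap: 44.7
finger_force: 30.0
```

Run:
```python
from h import *
plan((tin+ax*110,RT,3))
W=cams.camera("wrist");S=cams.camera("scene")
cv2.imwrite("pics/c7.png",np.hstack([W["image"][:,:,::-1][::2,::2],S["image"][150:390,100:420,::-1]]))
```

```text
at [ 611.  -130.9  232.6] [-179.6  -31.6   91.1] 18.975 44.69003620201571 29.996917247772217 [-0.47  0.59  1.15  0.48  1.67 -0.51]
[0.0, -0.01, 0.79] [-0.01, 0.01, -0.0]
[0.0, -0.01, 0.79] [-0.01, 0.01, -0.0]
[-0.0, -0.01, 0.79] [-0.01, 0.01, -0.0]
- [608.7 -81.4 152.5] [-180.   -32.    91.2]
```

View pics/c7.png

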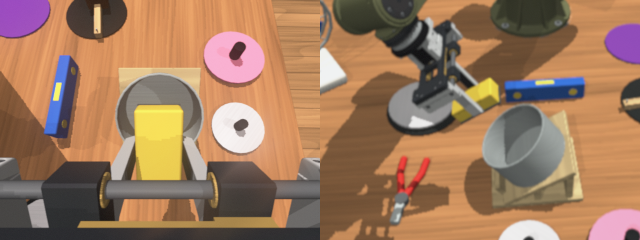

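The wrist view shows the block centred over the tin's mouth. The tin's opening is at about (160,110) in the picture. I lower the block along the axis.

Request:
jog_arm(
  commands=[
    {"dx": 0, "dy": -0.02, "dz": 0.7, "ax": -0.04, "ay": 0.04, "az": 0, "gripper": 1},
    {"dx": 0, "dy": -0.02, "dz": 0.7, "ax": 0, "ay": 0, "az": 0, "gripper": 1},
    {"dx": 0, "dy": 0, "dz": 0.7, "ax": 0, "ay": 0, "az": 0, "gripper": 1},
    {"dx": 0, "dy": 0, "dz": 0.3, "ax": 0, "ay": 0, "az": 0, "gripper": 1},
    {"dx": 0, "dy": 0, "dz": 0, "ax": 0, "ay": 0, "az": 0, "gripper": 1},
  ],
)

```text
clock: 19.7
eef_pos: [608.8, -77.4, 152.4]
eef_rot: [3.139, -0.557, 1.597]
wrist_force: [-0.2, 0.1, -0.8]
finger_gap: 44.7
finger_force: 30.0
```

Run:
```python
from h import *
plan((tin+ax*30,RT,3))
```

```text
at [608.8 -77.4 152.4] [179.8 -31.9  91.5] 19.7 44.72015029931717 29.996767044067383 [-0.4   0.61  1.32  0.51  1.48 -0.54]
[-0.03, -0.0, 0.65] [-0.0, 0.0, 0.01]
[-0.03, -0.0, 0.65] [-0.0, 0.0, 0.01]
[-0.03, -0.0, 0.65] [-0.0, 0.0, 0.01]
- [607.8 -39.   84.6] [-180.   -32.    91.2]
```

Request:
jog_arm(
  commands=[
    {"dx": -0.05, "dy": 0, "dz": 0.5, "ax": 0, "ay": 0, "az": 0, "gripper": 1},
    {"dx": -0.04, "dy": 0, "dz": 0.5, "ax": 0, "ay": 0, "az": 0, "gripper": 1},
    {"dx": 0, "dy": 0, "dz": 0.4, "ax": 0, "ay": 0, "az": 0, "gripper": 1},
    {"dx": 0, "dy": 0, "dz": 0.3, "ax": 0, "ay": 0, "az": 0, "gripper": 1},
    {"dx": 0, "dy": 0, "dz": 0.2, "ax": 0, "ay": 0, "az": 0, "gripper": 1},
    {"dx": 0, "dy": 0, "dz": 0, "ax": 0, "ay": 0, "az": 0, "gripper": 1},
  ],
)

```text
clock: 20.45
eef_pos: [608.1, -40.9, 85.7]
eef_rot: [3.139, -0.557, 1.596]
wrist_force: [0.2, -0.0, -1.1]
finger_gap: 44.6
finger_force: 30.0
```

Run:
```python
from h import *
plan((tin+ax*17.5,RT,1))
s=manip.read_state();print(s["wrist_force"],(s["eef_pos"]-tin)@ax)
```

```text
at [608.1 -40.9  85.7] [179.8 -31.9  91.4] 20.45 44.64356978762609 29.996609687805176 [-0.34  0.66  1.4   0.53  1.33 -0.56]
[0.03, -0.01, 0.36] [0.0, 0.01, 0.02]
- [607.6 -32.4  74. ] [-180.   -32.    91.2]
[ 0.1946454  -0.01700272 -1.08156121] 31.873736711505494
```

Request:
jog_arm(
  commands=[
    {"dx": 0, "dy": 0, "dz": 0.15, "ax": 0, "ay": 0, "az": 0, "gripper": 1},
    {"dx": 0, "dy": 0, "dz": 0.08, "ax": 0, "ay": 0, "az": 0, "gripper": 1},
    {"dx": 0, "dy": 0, "dz": 0, "ax": 0, "ay": 0, "az": 0, "gripper": 1},
  ],
)

```text
clock: 20.82
eef_pos: [608.0, -36.1, 77.8]
eef_rot: [3.139, -0.557, 1.596]
wrist_force: [0.2, -0.7, -1.8]
finger_gap: 44.8
finger_force: 30.0
```

Request:
jog_arm(
  commands=[
    {"dx": 0, "dy": 0, "dz": 0.05, "ax": 0, "ay": 0, "az": 0, "gripper": 1},
    {"dx": 0, "dy": 0, "dz": 0, "ax": 0, "ay": 0, "az": 0, "gripper": 1},
  ],
)

```text
clock: 21.08
eef_pos: [608.0, -35.1, 76.2]
eef_rot: [3.139, -0.557, 1.596]
wrist_force: [-0.2, 0.3, -1.5]
finger_gap: 44.9
finger_force: 30.0
```

Request:
jog_arm(
  commands=[
    {"dx": 0, "dy": 0, "dz": 0.04, "ax": 0, "ay": 0, "az": 0, "gripper": 1},
    {"dx": 0, "dy": 0, "dz": 0, "ax": 0, "ay": 0, "az": 0, "gripper": 1},
  ],
)

```text
clock: 21.32
eef_pos: [608.0, -34.3, 75.0]
eef_rot: [3.138, -0.557, 1.596]
wrist_force: [0.1, -0.4, -0.6]
finger_gap: 45.0
finger_force: 30.0
```

Request:
jog_arm(
  commands=[
    {"dx": 0, "dy": 0, "dz": 0.03, "ax": 0, "ay": 0, "az": 0, "gripper": 1},
    {"dx": 0, "dy": 0, "dz": 0, "ax": 0, "ay": 0, "az": 0, "gripper": 1},
  ],
)

```text
clock: 21.58
eef_pos: [608.1, -34.2, 74.8]
eef_rot: [3.138, -0.556, 1.596]
wrist_force: [-4.5, -5.1, 8.6]
finger_gap: 44.8
finger_force: 30.0
```

Request:
jog_arm(
  commands=[
    {"dx": 0, "dy": 0, "dz": 0.03, "ax": 0, "ay": 0, "az": 0, "gripper": 1},
    {"dx": 0, "dy": 0, "dz": 0, "ax": 0, "ay": 0, "az": 0, "gripper": 1},
  ],
)

```text
clock: 21.82
eef_pos: [608.1, -34.2, 74.8]
eef_rot: [3.137, -0.556, 1.597]
wrist_force: [-9.3, -9.9, 17.9]
finger_gap: 44.7
finger_force: 30.0
```

Contact with the tin's floor. I ease off, release and withdraw along the axis.

Request:
jog_arm(
  commands=[
    {"dx": 0, "dy": 0, "dz": -0.04, "ax": 0, "ay": 0, "az": 0, "gripper": 1},
    {"dx": 0, "dy": 0, "dz": 0, "ax": 0, "ay": 0, "az": 0, "gripper": 0.45},
    {"dx": 0, "dy": 0, "dz": 0, "ax": 0, "ay": 0, "az": 0, "gripper": 0.35},
    {"dx": 0, "dy": 0, "dz": 0, "ax": 0, "ay": 0, "az": 0, "gripper": 0.3},
    {"dx": 0, "dy": 0, "dz": 0, "ax": 0, "ay": 0, "az": 0, "gripper": 0.3},
  ],
)

```text
clock: 22.45
eef_pos: [608.0, -33.8, 74.1]
eef_rot: [3.139, -0.557, 1.596]
wrist_force: [-0.6, -0.1, 0.3]
finger_gap: 65.7
finger_force: 0.0
```

Request:
jog_arm(
  commands=[
    {"dx": 0, "dy": 0, "dz": -0.4, "ax": 0, "ay": 0, "az": 0, "gripper": 0.3},
    {"dx": 0, "dy": 0, "dz": -0.8, "ax": 0, "ay": 0, "az": 0, "gripper": 0.3},
    {"dx": 0, "dy": 0, "dz": -0.9, "ax": 0, "ay": 0, "az": 0, "gripper": 0.3},
    {"dx": 0, "dy": 0, "dz": -0.9, "ax": 0, "ay": 0, "az": 0, "gripper": 0.3},
    {"dx": 0, "dy": 0, "dz": -0.9, "ax": 0, "ay": 0, "az": 0, "gripper": 0.3},
    {"dx": 0, "dy": 0, "dz": -0.9, "ax": 0, "ay": 0, "az": 0, "gripper": 0.3},
    {"dx": 0, "dy": 0, "dz": -0.5, "ax": 0, "ay": 0, "az": 0, "gripper": 0.3},
    {"dx": 0, "dy": 0, "dz": 0, "ax": 0, "ay": 0, "az": 0, "gripper": 0.3},
  ],
)

```text
clock: 23.45
eef_pos: [610.3, -147.0, 255.9]
eef_rot: [3.136, -0.555, 1.596]
wrist_force: [0.3, 0.3, 0.4]
finger_gap: 65.6
finger_force: 0.0
```

Run:
```python
from h import *
W=cams.camera("wrist");S=cams.camera("scene")
cv2.imwrite("pics/c8.png",np.hstack([W["image"][:,:,::-1][::2,::2],S["image"][150:390,100:420,::-1]]))
print(manip.read_state()["clock"])
```

```text
23.55
```

View pics/c8.png

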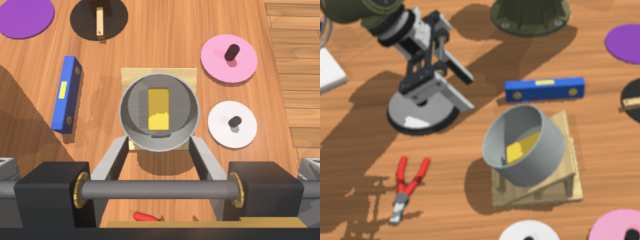

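The block lies flat on the tin's floor, at (158,108) in the wrist half. The gripper is clear and the lid is still on its mat, so I hand in.

```bash
python3 -c "
from cell import job
print(job.sign_off())"
```

```text
the job is handed in; nothing more can be done
None
```

The job is handed in: the lid lies flat, knob up, on the free mat (about 4 mm off centre), and the block lies released on the floor of the open tin; the hand-in returned no verdict.

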